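# Steady the rocking balance slab

### The arm

A 6-joint arm with a two-finger parallel gripper is mounted at the origin on the work surface. World frame = base frame: x ahead of the robot, y to its left, z up, the work surface at z = 0. Lengths are in m, angles in rad, forces in N, time in s.
With the tool pointing down it reaches from about 0.35 to 0.775 m from the base axis. Payload 7.3 kg.
Tool frame: the origin (TCP) lies on the centre line of the jaws, within the pads' length; the fingertips stand 17 mm ahead of it and the grasp point (between the pads) lies 2 mm behind it (robot.tcp_to_tips is the distance from the TCP to the fingertips, in m); z points along the fingers, y is the line along which they close (so a half turn about z gives the same grasp; the last joint's range is limited). The gripper opens to 92 mm and grips with 3 to 60 N. Pads are 19 mm wide; open, the fingers measure 130 mm over their backs; the gripper's body (75 mm by 190 mm) begins 47 mm behind the grasp point.
Start: joints at [1.045, 0.342, 1.524, -0, 1.275, -0.146], TCP at [0.195, 0.488, 0.244] pointing down, gripper open.
Joint ranges: [-2.53, 2.53], [-0.77, 2.02], [0.04, 2.7], [-1, 4.14], [0.28, 2.66], [-3.11, 3.11]. Speed limits (rad/s): [2.57, 2.57, 3.14, 3.14, 3.14, 3.14].

### API

Orientations are given as [roll, pitch, yaw] about the fixed x, y, z axes, in that order (R = Rz(yaw) Ry(pitch) Rx(roll)).
In Python, from cell import robot gives the robot as it stands. The module is installed in compiled form; this text tells all that it offers.
- The arm moves only by the tool carry_out, never from a script. Its argument "commands" is a list of rows, each a list of 3 entries, a list of its own where there are three numbers: the shift along the tool's x, y, z in m, then the turn about the tool's z in rad, then the opening, from 0 (shut) to 1 (fully open). In form: [[[dx, dy, dz], yaw, claw], ...]. A call has 1 to 20 rows; each row shifts and turns the commanded pose from where the row before left it, along the tool's axes as they then stand; what a row does not reach is not made up. A row lasts 1/8 s, in which the tool goes at most 62.5 mm and 10.7 degrees, less where a joint would pass 70% of its speed; a pose out of reach is approached as far as the arm can. A call is refused whole if a number of a shift passes 0.0625 or a number of a turn 0.188, either way. A call with a gripper value outside its range is refused whole. The fingers move at their own pace and stop on an object; "newtons" is the grip in N (left out, the last holds). Time passes only in rows, so rows that do not move let the fingers close. It gives the time, the measured TCP pose, the force, the opening and the grip force at its end, in the units of the state.
- robot.observe(): the state, without advancing time (a new reading comes with each control period).
- robot.read_camera(name): name is "scene" or "top" or "wrist"; returns a dict with "pixels" (400x640x3 uint8, red, green, blue), "fx", "fy", "cx", "cy" (pixels), "view" (4x4, takes a point from world to camera coordinates); the wrist camera has in their place "T_tool_cam" (4x4, takes a point from camera to tool coordinates, whose origin is the TCP and whose axes are the flange's). Camera axes: x right, y up, looking along -z (the intrinsics and any distortion apply to the point x, -y, -z); pixel columns grow to the right and rows downward; lengths in m; the calibration is good to about 2 mm. The wrist camera is an equidistant fisheye: a pixel r from the principal point sees the ray r / f radians off the axis. A picture is of the moment at which its call begins: read the wrist's pose just before it. There is no depth.
- robot.hand_in(): hands the job in; it is judged then, once.
Trained networks look in a picture, given as the dict that the camera call returned (one of the last four; its "shot" number tells which), for a name from the list of things; names that differ only in an ending like _2 or _b are one class to them, and where a whole thing is asked for, a point or a joint stands for the part that bears it (a point fixed in the world has none). Each returns a list of dicts, best first, with "p" (0 to 1); they miss things now and then, are a little off and sometimes report something else, mostly with a low value. They report only what shows in the picture. A call takes as long as a camera call.
- robot.find_in(picture, name): "at" ([column, row] in pixels, amid what is visible of it).
- robot.tip_of(picture, name): "at" ([column, row] in pixels: a listed point, or the origin of a listed thing).
The state is a dict: "time": time; "qpos": joint angles; "qvel": joint speeds; "joint_efforts": joint torques, N m; "tool_pos": TCP position; "tool_rot": TCP orientation; "contact_force": force on the tool from outside, world axes, zero at the start; "torque": the same for the moment, N m; "opening": finger opening in m; "grip_force": force on a finger pad.
Only numpy, scipy, OpenCV 4.12 (cv2) and the standard library are available. Lean on these libraries where they do the work, as an engineer would, in place of code of your own. Each camera call takes 0.05 s, during which the arm holds its last target. There are 200 camera calls.

### The job

The stone slab under the balance rocks because one of its four hidden rubber feet has gone soft. With closed fingertips, press down on the slab's corners in turn to find the one that gives, press that corner's lever shim down flat beside the slab, then press firmly on the corner once more to check that it now stands solid, and move clear. Leave the other three shims raised, and do not grip, lift or shift anything.

Things in the scene. Friction and masses are not known exactly. Their poses are not given: they have to be found in the camera images.
- base: dark grey painted metal base plate of the weighing table, fixed to the bench, 190 x 376 x 4 mm; origin at the centre of its underside on the bench; its x points away from the robot across the short side, its y to the left along the long side, z up
- slab: grey stone slab, 190 x 240 x 30 mm, 3 to 4 kg, lying loose and level on four rubber feet hidden under its corners, 24 mm above the bench (top 54 mm above the bench); origin at the centre of its underside, axes as the base's. At the corner over the soft foot it gives about 5 mm under a push of some 5 N, then stops, and comes back up when let go; the other corners give 1 mm at most. With the shim flat there, the corner gives about 1 mm and then rests on the shim
- balance: white laboratory balance with a round steel pan, 150 x 100 mm, 38 mm tall, standing loose in the middle of the slab; origin at the centre of its underside
- corner_1 (a point): point on the slab's top surface, straight above the foot at its near left corner (slab frame: x -70, y +88 mm): where to press that corner
- corner_2 (a point): point on the slab's top surface, straight above the foot at its far left corner (slab frame: x +70, y +88 mm): where to press that corner
- corner_3 (a point): point on the slab's top surface, straight above the foot at its far right corner (slab frame: x +70, y -88 mm): where to press that corner
- corner_4 (a point): point on the slab's top surface, straight above the foot at its near right corner (slab frame: x -70, y -88 mm): where to press that corner
- pad_1 (a point): centre of the upper face of the thumb pad (28 x 22 mm) at the outer end of the lever shim of the near left corner, beside the slab's left edge and about 50 mm out from it; moves with the lever
- shim_1 (a joint): angle of the lever shim of the near left corner: a steel rocker 24 mm wide, pivoting just outside the slab's edge 9 mm above the bench, 50 mm from pivot to pad; 0 = raised (pad about 37 mm above the bench), 0.5 rad = flat on its block (pad about 14 mm above the bench), with its nose up under the slab. It takes about 6 N straight down on the pad and stays where it is left
- pad_2 (a point): centre of the upper face of the thumb pad (28 x 22 mm) at the outer end of the lever shim of the far left corner, beside the slab's left edge and about 50 mm out from it; moves with the lever
- shim_2 (a joint): angle of the lever shim of the far left corner: a steel rocker 24 mm wide, pivoting just outside the slab's edge 9 mm above the bench, 50 mm from pivot to pad; 0 = raised (pad about 37 mm above the bench), 0.5 rad = flat on its block (pad about 14 mm above the bench), with its nose up under the slab. It takes about 6 N straight down on the pad and stays where it is left
- pad_3 (a point): centre of the upper face of the thumb pad (28 x 22 mm) at the outer end of the lever shim of the far right corner, beside the slab's right edge and about 50 mm out from it; moves with the lever
- shim_3 (a joint): angle of the lever shim of the far right corner: a steel rocker 24 mm wide, pivoting just outside the slab's edge 9 mm above the bench, 50 mm from pivot to pad; 0 = raised (pad about 37 mm above the bench), 0.5 rad = flat on its block (pad about 14 mm above the bench), with its nose up under the slab. It takes about 6 N straight down on the pad and stays where it is left
- pad_4 (a point): centre of the upper face of the thumb pad (28 x 22 mm) at the outer end of the lever shim of the near right corner, beside the slab's right edge and about 50 mm out from it; moves with the lever
- shim_4 (a joint): angle of the lever shim of the near right corner: a steel rocker 24 mm wide, pivoting just outside the slab's edge 9 mm above the bench, 50 mm from pivot to pad; 0 = raised (pad about 37 mm above the bench), 0.5 rad = flat on its block (pad about 14 mm above the bench), with its nose up under the slab. It takes about 6 N straight down on the pad and stays where it is left
- tip_box: white pipette-tip box with a yellow tip plate, 122 x 84 x 59 mm, a bystander standing loose on the bench near the slab; origin at the centre of its underside
- bottle: amber reagent bottle with a blue cap, 62 mm across, 115 mm tall, a bystander standing loose on the bench near the slab; origin at the centre of its underside
- tube_rack: red rack with small capped tubes, 110 x 60 x 43 mm, a bystander standing loose on the bench near the slab; origin at the centre of its underside
- weight: steel 200 g calibration weight with a knob, 31 mm across, 45 mm tall, a bystander standing loose on the bench near the slab; origin at the centre of its underside

How it is judged:
By the outcome, as a careful person would: the job done as asked, in the order asked, and still so for the second after the job is handed in, with the robot touching nothing.
It also fails if it takes over 61 s, if anything falls off the work surface, if the arm or the gripper's body presses on something with over 40 N, if the wrist force passes 120 N, or if a joint passes its speed limit or range.

## Working session

There is one attempt and no reset: what is moved stays moved. The work goes in short steps, Python scripts to look and compute and a tool call to move; the robot and the scene stay as the last step left them, time stands still between calls to the robot, and variables do not carry over. Pictures are saved under pics/ and viewed, at most 10 in all, crops included, and the job is handed in when it is done.

Besides the shell and the picture viewer there is one more tool, called after "Request:" as name(argument=value, ...) on one line, values as JSON. carry_out: Moves the arm, as the interface text tells. Its arguments: {"type":"object","properties":{"commands":{"type":"array"},"newtons":{"type":"number"}},"required":["commands"]}

```bash
mkdir -p pics
cat > h.py <<'E'
import numpy as np, cv2
from cell import robot
def ray(p,at):
    V=np.array(p["view"]);R=V[:3,:3];t=V[:3,3]
    d=np.array([(at[0]-p["cx"])/p["fx"],-(at[1]-p["cy"])/p["fy"],-1.0])
    return -R.T@t, R.T@d
def at_z(p,at,z):
    c,d=ray(p,at); return c+d*(z-c[2])/d[2]
def proj(p,X):
    V=np.array(p["view"]);q=V[:3,:3]@X+V[:3,3]
    return np.array([p["cx"]+p["fx"]*q[0]/-q[2], p["cy"]-p["fy"]*q[1]/-q[2]])
def save(p,n): cv2.imwrite("pics/"+n,cv2.cvtColor(np.array(p["pixels"]),cv2.COLOR_RGB2BGR))
E
python3 - <<'E'
from h import *
s=robot.observe();print({k:np.round(v,3) for k,v in s.items()},robot.tcp_to_tips)
Z={'slab':.024,'base':0,'balance':.054,'corner_1':.054,'pad_1':.037,'tip_box':0,'bottle':0,'tube_rack':0,'weight':0}
for c in ('top','scene'):
    p=robot.read_camera(c);save(p,c+'0.png')
    for n,z in Z.items():
        for r in robot.tip_of(p,n)[:5]: print(c,n,round(r['p'],2),np.round(r['at'],1),np.round(at_z(p,r['at'],z),3))
E
```

```text
{'time': np.float64(0.0), 'qpos': array([ 1.045,  0.343,  1.525,  0.   ,  1.275, -0.146]), 'qvel': array([ 0.001, -0.   ,  0.001,  0.001, -0.   ,  0.001]), 'joint_efforts': array([ 1.0000e-03, -4.3123e+01, -2.4423e+01,  7.2000e-02,  5.6000e-02,
       -0.0000e+00]), 'tool_pos': array([0.194, 0.487, 0.243]), 'tool_rot': array([-3.14 , -0.   ,  2.762]), 'contact_force': array([0.011, 1.107, 0.749]), 'torque': array([-0.019,  0.034, -0.005]), 'grip_force': np.float64(0.0), 'opening': np.float64(0.092)} 0.017
top slab 0.38 [278.5 269.5] [0.405 0.127 0.024]
top balance 0.83 [297.5 213.2] [0.545 0.077 0.054]
top corner_1 0.93 [268.5 177.1] [0.636 0.15  0.054]
top corner_1 0.72 [260.8 234.2] [0.493 0.169 0.054]
top corner_1 0.67 [335.6 188.3] [ 0.607 -0.018  0.054]
top corner_1 0.61 [327.4 240.5] [0.477 0.004 0.054]
top pad_1 0.66 [229.9 231.7] [0.501 0.248 0.037]
top pad_1 0.63 [361.3 246.3] [ 0.461 -0.082  0.037]
top pad_1 0.59 [237.5 177.4] [0.638 0.23  0.037]
top tip_box 0.88 [187.1 191.5] [0.607 0.368 0.   ]
top bottle 0.61 [408.5 245.4] [ 0.462 -0.209  0.   ]
top tube_rack 0.64 [411.6
[... 244 characters left out ...]
  0.054]
scene corner_1 0.76 [390.7 197.4] [0.503 0.171 0.054]
scene corner_1 0.62 [361.5 239.2] [0.63  0.154 0.054]
scene corner_1 0.55 [326.5 166.6] [0.483 0.008 0.054]
scene pad_1 0.89 [388.8 262.7] [0.648 0.221 0.037]
scene pad_1 0.66 [260.6 193.8] [ 0.606 -0.097  0.037]
scene pad_1 0.64 [296.8 153.5] [ 0.462 -0.079  0.037]
scene pad_1 0.5 [426.  215.6] [0.504 0.254 0.037]
scene pad_1 0.29 [285.  206.8] [ 0.614 -0.032  0.037]
scene tip_box 0.63 [459.3 282.4] [0.607 0.365 0.   ]
scene bottle 0.75 [203.5 187.2] [ 0.623 -0.245  0.   ]
scene bottle 0.66 [385.4 175.8] [0.405 0.129 0.   ]
scene bottle 0.64 [248.8 147.9] [ 0.467 -0.213  0.   ]
scene weight 0.74 [386.7 175.4] [0.402 0.131 0.   ]
```

Run:
```python
from h import *
# fit slab pose from averaged corners
W=np.array([[.498,.170],[.633,.152],[.612,-.020],[.480,.006]])
L=np.array([[-.07,.088],[.07,.088],[.07,-.088],[-.07,-.088]])
c=W.mean(0);A=L;B=W-c
th=np.arctan2((A[:,0]*B[:,1]-A[:,1]*B[:,0]).sum(),(A*B).sum())
R=np.array([[np.cos(th),-np.sin(th)],[np.sin(th),np.cos(th)]])
print(c,th);print((L@R.T+c).round(3),(W-L@R.T-c).round(4))
P=np.array([[-.07,.17],[.07,.17],[.07,-.17],[-.07,-.17]]);print((P@R.T+c).round(3))
a=cv2.imread('pics/top0.png')[130:310,150:460];cv2.imwrite('pics/a.png',cv2.resize(a,None,fx=2.5,fy=2.5))
```

```text
[0.55575 0.077  ] -0.13413113401942517
[[ 0.498  0.174]
 [ 0.637  0.155]
 [ 0.613 -0.02 ]
 [ 0.475 -0.001]] [[-0.0001 -0.0036]
 [-0.0039 -0.0028]
 [-0.0014 -0.0004]
 [ 0.0054  0.0068]]
[[ 0.509  0.255]
 [ 0.648  0.236]
 [ 0.602 -0.101]
 [ 0.464 -0.082]]
```

View pics/a.png

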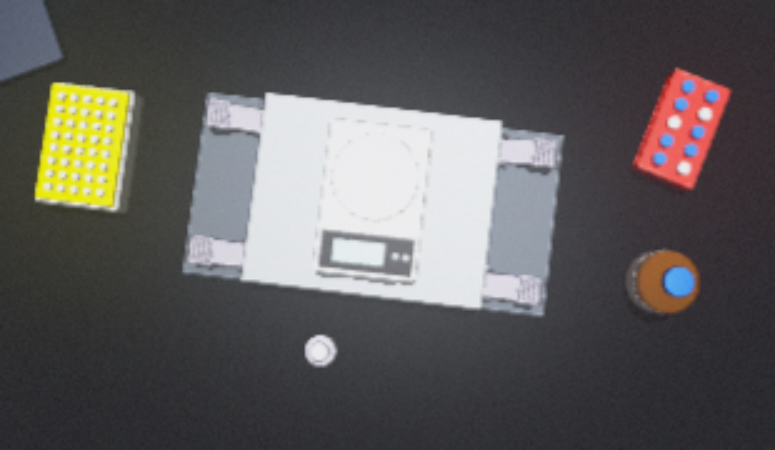

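View pics/scene0.png

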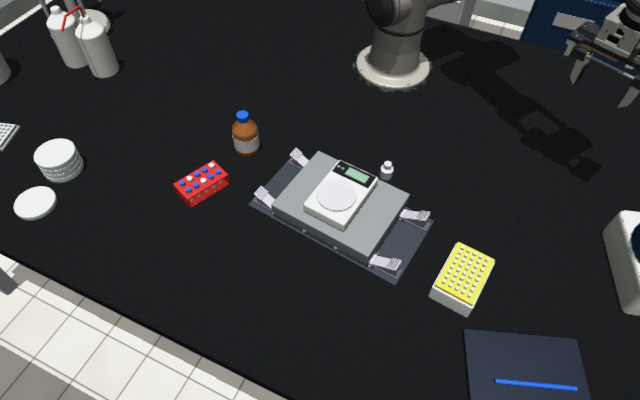

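The top crop shows the slab, with corners at crop pixels (265,93), (502,121), (480,310) and (243,282). All four shims are raised. The balance's long side runs along slab x, and the networks' corner points fit this layout. I'll turn the tool so its y lies along slab x, close the fingers and go above corner 1.

Request:
carry_out(commands=[[[0, 0, 0], 0.166, 0], [[0, 0, 0], 0.166, 0], [[0, 0, 0], 0.166, 0], [[0, 0, 0], 0.166, 0], [[0, 0, 0], 0.166, 0], [[0, 0, 0], 0.166, 0], [[0, 0, 0], 0.166, 0], [[0, 0, 0], 0.163, 0], [[-0.0336, 0.0429, 0], 0, 0], [[-0.0336, 0.0429, 0], 0, 0], [[-0.0336, 0.0429, 0], 0, 0], [[-0.0336, 0.0429, 0], 0, 0], [[-0.0336, 0.0429, 0], 0, 0], [[-0.0336, 0.0429, 0], 0, 0], [[-0.0336, 0.0429, 0], 0, 0], [[-0.0336, 0.0429, 0], 0, 0], [[0, 0, 0.04], 0, 0], [[0, 0, 0.04], 0, 0], [[0, 0, 0.03], 0, 0], [[0, 0, 0], 0, 0]], newtons=10)

```text
time: 3.5
tool_pos: [0.4975, 0.175, 0.1319]
tool_rot: [-3.137, 0.002, 1.437]
contact_force: [-0.4, -0.6, -0.4]
opening: 0.0006
grip_force: 0.0
```

```bash
cat >> h.py <<'E'
from scipy.spatial.transform import Rotation as Ro
def wrist(s,p,at,z):
    T=np.array(p["T_tool_cam"]);u=np.array([at[0]-p["cx"],at[1]-p["cy"]]);r=np.hypot(*u);a=r/p["fx"]
    d=np.array([np.sin(a)*u[0]/r,-np.sin(a)*u[1]/r,-np.cos(a)])
    R=Ro.from_euler('xyz',s["tool_rot"]).as_matrix()
    c=R@T[:3,3]+s["tool_pos"];d=R@T[:3,:3]@d
    return c+d*(z-c[2])/d[2]
E
python3 - <<'E'
from h import *
s=robot.observe();p=robot.read_camera('wrist');save(p,'w1.png')
print(s['time'],s['tool_pos'],s['tool_rot'],s['contact_force'],s['opening'],np.array(p['T_tool_cam']).round(3))
for n,z in (('corner_1',.054),('pad_1',.037),('slab',.024),('balance',.054)):
    for r in robot.tip_of(p,n)[:5]: print(n,round(r['p'],2),np.round(r['at']),wrist(s,p,r['at'],z).round(3))
E
```

```text
3.5 [0.49747991 0.17501186 0.13185446] [-3.13686804e+00  1.54280510e-03  1.43667575e+00] [-0.44693892 -0.64895081 -0.39875546] 0.000606024980488135 [[ 0.     0.962  0.275  0.074]
 [ 1.    -0.     0.001  0.   ]
 [ 0.001  0.275 -0.962 -0.141]
 [ 0.     0.     0.     1.   ]]
corner_1 0.79 [480. 215.] [0.632 0.153 0.054]
corner_1 0.65 [442. 364.] [ 0.608 -0.015  0.054]
corner_1 0.58 [313. 219.] [0.495 0.17  0.054]
pad_1 0.74 [311. 112.] [0.504 0.248 0.037]
pad_1 0.64 [484. 118.] [0.646 0.231 0.037]
```

View pics/w1.png

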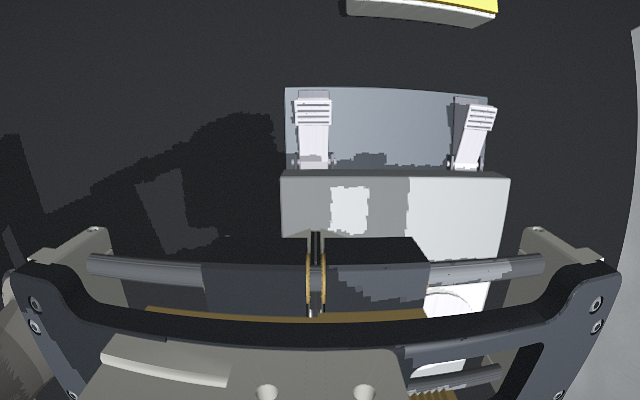

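Fine: the wrist estimates agree with the fit within 3-5 mm. Next I descend on corner 1.

Request:
carry_out(commands=[[[-0.002, 0, 0.025], 0, 0], [[0, 0, 0.025], 0, 0], [[0, 0, 0.008], 0, 0], [[0, 0, 0.002], 0, 0], [[0, 0, 0.001], 0, 0], [[0, 0, 0.001], 0, 0], [[0, 0, 0], 0, 0]])

```text
time: 4.62
tool_pos: [0.4988, 0.1735, 0.0721]
tool_rot: [3.141, -0.0, 1.437]
contact_force: [-0.3, 0.1, -0.1]
opening: 0.0006
grip_force: 0.0
```

Request:
carry_out(commands=[[[0, 0, 0.001], 0, 0], [[0, 0, 0.001], 0, 0], [[0, 0, 0.001], 0, 0], [[0, 0, 0], 0, 0]])

```text
time: 5.12
tool_pos: [0.4988, 0.1735, 0.0707]
tool_rot: [3.14, -0.0, 1.437]
contact_force: [-5.3, -1.6, 17.2]
opening: 0.0004
grip_force: 8.8
```

Corner 1 is hard: 17 N with no give. Next is corner 2.

Request:
carry_out(commands=[[[0, 0, -0.015], 0, 0], [[-0.0005, 0.045, 0], 0, 0], [[-0.0005, 0.046, 0], 0, 0], [[0, 0.046, 0], 0, 0], [[0, 0, 0], 0, 0], [[0, 0, 0.01], 0, 0], [[0, 0, 0.002], 0, 0], [[0, 0, 0.001], 0, 0], [[0, 0, 0.001], 0, 0], [[0, 0, 0], 0, 0], [[0, 0, 0], 0, 0]])

```text
time: 6.5
tool_pos: [0.6327, 0.1543, 0.0711]
tool_rot: [-3.14, 0.001, 1.438]
contact_force: [-5.5, -2.0, 10.3]
opening: 0.0005
grip_force: 4.7
```

Request:
carry_out(commands=[[[0, 0, 0.001], 0, 0], [[0, 0, 0], 0, 0]])

```text
time: 6.75
tool_pos: [0.6327, 0.1543, 0.071]
tool_rot: [-3.141, 0.001, 1.438]
contact_force: [-7.4, -2.6, 14.9]
opening: 0.0006
grip_force: 7.3
```

Corner 2 is hard too. Corner 3 next, crossing over the balance with clearance.

Request:
carry_out(commands=[[[0, 0, -0.03], 0, 0], [[0, 0, -0.03], 0, 0], [[0, 0, 0], 0, 0], [[-0.044, 0, 0], 0, 0], [[-0.044, 0, 0], 0, 0], [[-0.044, 0.001, 0], 0, 0], [[-0.044, 0, 0], 0, 0], [[0, 0, 0], 0, 0], [[0, 0, 0.03], 0, 0], [[0, 0, 0.024], 0, 0], [[0, 0, 0.003], 0, 0], [[0, 0, 0.001], 0, 0], [[0, 0, 0.001], 0, 0], [[0, 0, 0], 0, 0], [[0, 0, 0], 0, 0]])

```text
time: 8.62
tool_pos: [0.6107, -0.0191, 0.0708]
tool_rot: [-3.14, -0.0, 1.438]
contact_force: [-5.7, 0.2, 13.3]
opening: 0.0006
grip_force: 6.9
```

Corner 3 is hard. Corner 4 next.

Request:
carry_out(commands=[[[0, 0, -0.015], 0, 0], [[0, -0.046, 0], 0, 0], [[0, -0.046, 0], 0, 0], [[0, -0.046, 0], 0, 0], [[0, 0, 0], 0, 0], [[0, 0, 0.01], 0, 0], [[0, 0, 0.002], 0, 0], [[0, 0, 0.001], 0, 0], [[0, 0, 0.001], 0, 0], [[0, 0, 0.001], 0, 0], [[0, 0, 0], 0, 0], [[0, 0, 0], 0, 0]])

```text
time: 10.12
tool_pos: [0.4752, -0.0021, 0.0699]
tool_rot: [3.141, -0.0, 1.437]
contact_force: [0.3, -1.8, 1.2]
opening: 0.0003
grip_force: 0.8
```

Request:
carry_out(commands=[[[0, 0, 0.001], 0, 0], [[0, 0, 0.001], 0, 0], [[0, 0, 0.001], 0, 0], [[0, 0, 0], 0, 0]])

```text
time: 10.62
tool_pos: [0.4748, -0.002, 0.0666]
tool_rot: [-3.141, -0.0, 1.437]
contact_force: [-1.7, -0.7, 2.7]
opening: 0.0008
grip_force: 1.5
```

Corner 4 is soft: it sank 4 mm at under 3 N. I'll lift and move to above pad 4.

Request:
carry_out(commands=[[[0, 0, -0.02], 0, 0], [[0, 0, -0.02], 0, 0], [[-0.027, 0, 0], 0, 0], [[-0.027, -0.001, 0], 0, 0], [[-0.027, 0, 0], 0, 0], [[0, 0, 0.02], 0, 0], [[0, 0, 0.02], 0, 0], [[0, 0, 0], 0, 0]])

```text
time: 11.62
tool_pos: [0.4622, -0.0817, 0.0655]
tool_rot: [-3.138, -0.001, 1.437]
contact_force: [-0.8, -0.6, 0.2]
opening: 0.0005
grip_force: 0.0
```

Run:
```python
from h import *
s=robot.observe();print(s['time'],s['tool_pos'],s['contact_force'])
p=robot.read_camera('scene');q=robot.read_camera('top')
a=np.array(p["pixels"])[110:230,220:440];b=np.array(q["pixels"])[150:270,220:440]
cv2.imwrite('pics/c.png',cv2.cvtColor(np.vstack([cv2.resize(x,None,fx=2.5,fy=2.5,interpolation=2) for x in (a,b)]),4))
for n,pp in (('scene',p),('top',q)):
    for r in robot.tip_of(pp,'pad_4')[:5]: print(n,round(r['p'],2),np.round(r['at']),at_z(pp,r['at'],.037).round(3))
```

```text
11.625 [ 0.46216854 -0.08171649  0.06553308] [-0.76781664 -0.57360136  0.17694731]
scene 0.73 [427. 218.] [0.507 0.258 0.037]
scene 0.69 [392. 263.] [0.646 0.228 0.037]
scene 0.65 [295. 154.] [ 0.464 -0.084  0.037]
scene 0.58 [261. 192.] [ 0.602 -0.1    0.037]
top 0.7 [236. 176.] [0.641 0.235 0.037]
top 0.62 [364. 190.] [ 0.604 -0.091  0.037]
top 0.52 [229. 232.] [0.5   0.25  0.037]
```

View pics/c.png

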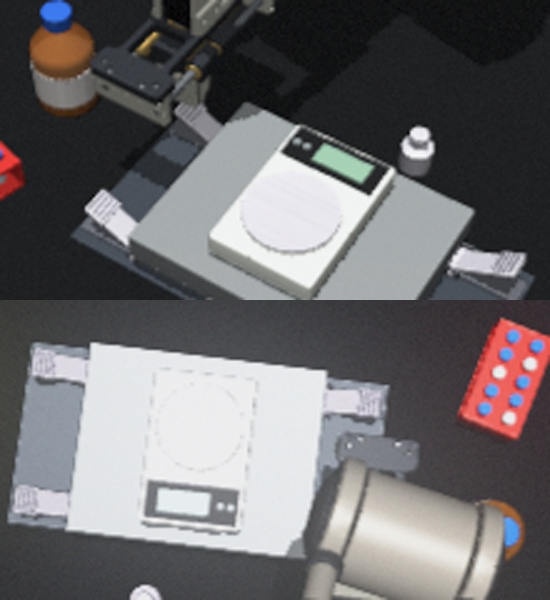

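The fingertips stand over pad 4 (upper crop, about 195,110), and the network puts the pad at (0.464, -0.084), so they line up. I press down.

Request:
carry_out(commands=[[[0, 0, 0.006], 0, 0], [[0, 0, 0.004], 0, 0], [[0, 0, 0.003], 0, 0], [[0, 0, 0.003], 0, 0], [[0, 0, 0.003], 0, 0], [[0, 0, 0.003], 0, 0], [[0, 0, 0], 0, 0]])

```text
time: 12.7
tool_pos: [0.4639, -0.0827, 0.0451]
tool_rot: [3.14, 0.001, 1.437]
contact_force: [0.1, -2.2, 3.7]
opening: 0.0007
grip_force: 1.6
```

Contact, and the pad is moving down at 4 N. I shift slightly outward with the pad as it goes.

Request:
carry_out(commands=[[[-0.001, 0, 0.003], 0, 0], [[-0.001, 0, 0.003], 0, 0], [[-0.001, 0, 0.003], 0, 0], [[0, 0, 0.002], 0, 0], [[0, 0, 0.002], 0, 0], [[0, 0, 0.001], 0, 0], [[0, 0, 0], 0, 0]])

```text
time: 13.58
tool_pos: [0.4635, -0.0857, 0.0311]
tool_rot: [3.14, 0.001, 1.437]
contact_force: [1.3, -2.3, 4.0]
opening: 0.0002
grip_force: 2.2
```

Request:
carry_out(commands=[[[0, 0, 0.001], 0, 0], [[0, 0, 0.001], 0, 0], [[0, 0, 0.001], 0, 0], [[0, 0, 0], 0, 0]])

```text
time: 14.08
tool_pos: [0.4638, -0.0858, 0.0301]
tool_rot: [3.138, 0.001, 1.437]
contact_force: [-6.0, -2.5, 29.0]
opening: 0.0007
grip_force: 14.3
```

The lever is on its stop at 29 N. Back up to corner 4 for the check press.

Request:
carry_out(commands=[[[0, 0, -0.01], 0, 0], [[0, 0, -0.03], 0, 0], [[0, 0, -0.03], 0, 0], [[0, 0, 0], 0, 0], [[0.028, 0, 0], 0, 0], [[0.028, 0, 0], 0, 0], [[0.028, 0, 0], 0, 0], [[0, 0, 0], 0, 0], [[0, 0, 0.018], 0, 0], [[0, 0, 0.004], 0, 0], [[0, 0, 0.002], 0, 0], [[0, 0, 0.002], 0, 0], [[0, 0, 0.001], 0, 0], [[0, 0, 0.001], 0, 0], [[0, 0, 0], 0, 0]])

```text
time: 15.95
tool_pos: [0.474, -0.002, 0.0703]
tool_rot: [3.141, 0.0, 1.437]
contact_force: [-2.4, 0.3, 5.3]
opening: 0.0004
grip_force: 2.6
```

Request:
carry_out(commands=[[[0, 0, 0.001], 0, 0], [[0, 0, 0.001], 0, 0], [[0, 0, 0], 0, 0], [[0, 0, 0], 0, 0]])

```text
time: 16.45
tool_pos: [0.4741, -0.0021, 0.0699]
tool_rot: [3.14, 0.0, 1.437]
contact_force: [-7.3, -0.7, 23.8]
opening: 0.0009
grip_force: 11.8
```

It stands solid: 24 N with under 1 mm of give. Moving clear, up and back.

Request:
carry_out(commands=[[[0, 0, -0.01], 0, 0], [[0, 0, -0.04], 0, 0], [[0, 0, -0.05], 0, 0], [[0, 0, -0.05], 0, 0], [[0, 0, -0.04], 0, 0], [[0.04, -0.02, 0], 0, 0], [[0.05, -0.03, 0], 0, 0], [[0.05, -0.03, 0], 0, 0], [[0.05, -0.03, 0], 0, 0], [[0.05, -0.03, 0], 0, 0], [[0.05, -0.03, 0], 0, 0], [[0.05, 0, 0], 0, 0], [[0, 0, 0], 0, 0], [[0, 0, 0], 0, 0]])

```text
time: 18.2
tool_pos: [0.3506, 0.3573, 0.2575]
tool_rot: [-3.141, 0.001, 1.437]
contact_force: [0.5, 0.4, 0.2]
opening: 0.0004
grip_force: 0.0
```

Run:
```python
from h import *
s=robot.observe();print(s['time'],s['tool_pos'],s['contact_force'])
p=robot.read_camera('scene');q=robot.read_camera('top')
a=np.array(p["pixels"])[130:280,220:440];b=np.array(q["pixels"])[160:250,220:440]
cv2.imwrite('pics/d.png',cv2.cvtColor(np.vstack([cv2.resize(x,None,fx=2.5,fy=2.5,interpolation=2) for x in (a,b)]),4))
```

```text
18.2 [0.35055157 0.35732723 0.25747175] [0.48608552 0.36282218 0.24791706]
```

View pics/d.png

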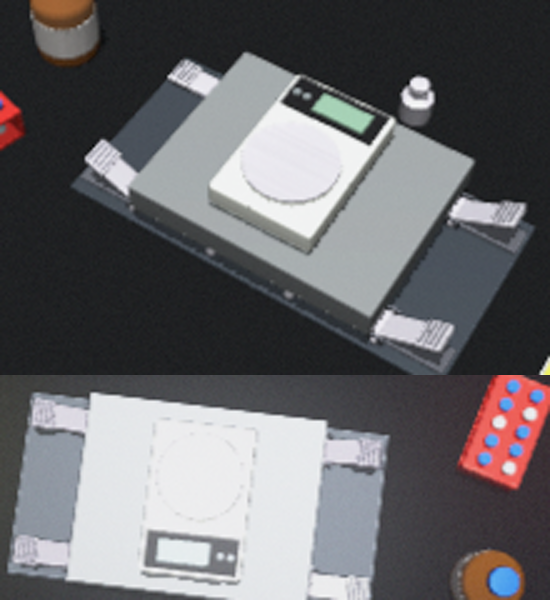

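The near right shim (upper crop, 193,78) lies flat. The other three are raised, and nothing has shifted.

```bash
python3 -c "
from cell import robot
print(robot.hand_in())"
```

```text
the job is handed in; nothing more can be done
None
```

The soft foot was at the near right corner (corner_4): I pressed its shim flat, the corner then held solid at 24 N, the other three shims are still raised, and the job is handed in with the arm clear.

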